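# Tongs: bread roll out from under the rack's wire tier

## Task

Take the kitchen tongs, reach in with them under the wire tier of the bread rack and close them on the round bread roll, without touching the roll with the gripper itself or shoving the egg cup beside it. Draw the roll out through the open front of the rack, lift it, and finish still holding it in the tongs, clear of the rack and with its underside at least 10 cm above the worktop; leave the egg timer and the tumbler where they stand.

Things in the scene. Friction and masses are not known exactly. Their poses are not given: they have to be found in the camera images.
- tongs: Spring kitchen tongs, steel with black grip plates, lying flat; 290 mm long, 34 mm high, 0.14 kg, balance point 20 mm behind the origin. Origin: underside, below the middle of the grip; +x points to the tips, z up. Two mirror-image arms spread sideways (along y), hinged on upright axes in the head 85 mm behind the origin; springs hold them open: 64 mm over the grip plates, 115 mm over the tips.
- tongs_grip (a point): Middle of the grip, 17 mm above the tongs' origin. The black plates reach 38 mm ahead of and behind it, z 0 to 34 mm; squeeze them together across y. Force on each plate: 6 N to begin, 8 N at 58 mm outside width, 13 N at 45 mm. Squeezed to about 58 mm, the springs keep the tongs in the gripper with the tips open.
- tongs_a (a joint): squeeze of one arm: 0 fully open (64 mm over the plates at the origin), 0.11 rad closed on the roll (45 mm, plates parallel); limit 0.2. The other arm moves alike.
- tongs_tip (a point): Point midway between the tips, 150 mm ahead of the tongs' origin, 17 mm above it; a held roll's middle lies here. Tips: cupped (shallow V from above), z 6 to 28 mm, x 132 to 168 mm. Gap between them 92 mm when open; 76 mm with the grip squeezed to 58 mm (then 98 mm over their outside); they close on the 50 mm roll at 45 mm.
- rack: Bread rack, fixed: light wooden tray 160 mm deep (x) by 270 mm wide (y), top 12 mm above the worktop; above it a tier of steel wires, its underside 109 mm above the worktop, on four 8 mm posts at x +-72, y +-128 mm. Origin on the worktop under the tray's centre, +x leads into the rack. Back and sides have a wire rail 45 mm up; the front (-x) is open.
- rack_front (a point): Middle of the tray's open front edge, 80 mm from the rack's origin; it faces the robot's right. The roll and the egg cup stand about 55 mm in from this edge, about 52 mm to the left and right of the middle, either way round. Wall cabinets hang 0.5 m above the worktop from x = 0.57 m on: lift nearer to the robot.
- bread_roll: Round bread roll with brown crust, a flat bottom and a cross scored in the top: 50 mm across, 40 mm high, 0.045 kg; its sides are upright between 11 and 26 mm above its bottom. Origin at the centre of its underside, z up. It stands on the rack's wooden tray, in the one half or the other, under the wire tier.
- egg_cup: White egg cup standing on the tray beside the roll, 47 mm across, 58 mm high; origin at the centre of its underside. To be left standing where it is.
- egg_timer: Dome-shaped kitchen timer, 64 mm across, 50 mm high, on the worktop near the tail of the tongs; origin at its underside. A bystander.
- grey_tumbler: Plain grey tumbler, 69 mm across, 100 mm high, on the worktop right of the tongs; origin at its underside. A bystander.

How it is judged:
By the outcome, as a careful person would: the job done as asked, in the order asked, and still so for the second after the job is handed in, while the arm keeps its last pose, push and grip.
It also fails if it takes over 48 s, if anything falls off the work surface, if the arm or the gripper's body presses on something with over 40 N, if the wrist force passes 120 N, or if a joint passes its speed limit or range.

## Robot

A 6-joint arm with a two-finger parallel gripper is mounted at the origin on a cart in front of the work surface, level with it; the furniture and walls round the work are solid. World frame = base frame: x ahead of the robot, y to its left, z up, the work surface at z = 0. Lengths are in m, angles in rad, forces in N, time in s.
With the tool pointing down it reaches from about 0.225 to 0.875 m from the base axis. Payload 3.4 kg.
Tool frame: the origin (TCP) lies between the finger pads; the fingertips stand 25 mm ahead of it and the grasp point (between the pads) lies 6 mm ahead of it; z points along the fingers, y is the line along which they close (so a half turn about z gives the same grasp; the last joint's range is limited). The gripper opens to 85 mm and grips with 20 to 120 N. Pads are 22 mm wide; open, the fingers measure 114 mm over their backs; the gripper's body (76 mm by 85 mm) begins 54 mm behind the grasp point. The pads swing forward as they close: fully open they stand 13 mm farther back than shut.
Start: joints at [-1.271, 0.276, 1.505, -0, 1.361, -0.121], TCP at [0.235, -0.525, 0.256] pointing down, gripper open.
Joint ranges: [-2.89, 2.89], [-0.75, 2.08], [0.22, 2.7], [-1.18, 4.32], [0.11, 2.71], [-2.7, 2.7]. Speed limits (rad/s): [2.57, 2.57, 3.14, 3.14, 3.14, 3.14].

## Interface

Orientations are given as a unit quaternion [w, x, y, z].
In Python, from rig import manip, cams, ticket gives the robot as it stands.
- The arm moves only by the tool step_arm, never from a script. Its argument "increments" is a list of rows, each an object with "dp": the shift along the world's x, y, z each as a share of 0.2 m, from -1 to 1, a list of three; "yaw": the turn about the world's z as a share of 0.15 rad, from -1 to 1; "grip": the opening, from 0 (shut) to 1 (fully open). In form: [{"dp": [tx, ty, tz], "yaw": yaw, "grip": grip}, ...]. A call has 1 to 5 rows; each row shifts and turns the commanded pose from where the row before left it; what a row does not reach is not made up. A row lasts 1/8 s, in which the tool goes at most 62.5 mm and 10.7 degrees, less where a joint would pass 70% of its speed; a pose out of reach is approached as far as the arm can. A call with a number of a shift or a turn outside -1 to 1 is refused whole. A call with a gripper value outside its range is refused whole. The fingers move at their own pace and stop on an object; "squeeze" is the grip in N (left out, the last holds). Time passes only in rows, so rows that do not move let the fingers close. It gives the time, the measured TCP pose, the force, the opening and the grip force at its end, in the units of the state.
- manip.get_state(): the state, without advancing time (a new reading comes with each control period).
- cams.get_image(name): name is "scene" or "side" or "wrist"; returns the picture (384x512x3 uint8, blue, green, red); there is no depth.
- cams.get_calibration(name): a dict with "fx", "fy", "cx", "cy" (pixels), "k1" (the pictures are not rectified: a ray, as slopes to the right and down, at radius r is drawn at 1 + k1 r^2 times it, then the intrinsics apply), "extrinsics" (4x4, takes a point from camera to world coordinates). Camera axes: x right, y up, looking along -z (the intrinsics and any distortion apply to the point x, -y, -z); pixel columns grow to the right and rows downward; lengths in m; the calibration is good to about 2 mm. A picture is of the moment at which its call begins: read the wrist's pose just before it. get_calibration takes no time and is no camera call; for the wrist camera it gives the pose at the moment of the call.
- ticket.sign_off(): hands the job in; it is judged then, once.
The state is a dict: "clock": time; "qpos": joint angles; "qd": joint speeds; "effort": joint torques, N m; "position": TCP position; "ee_rot": TCP orientation; "contact_force": force on the tool from outside, world axes, zero at the start; "moment": the same for the moment, N m; "width": finger opening in m; "gripper_force": force on a finger pad.
Only numpy, scipy, OpenCV 4.12 (cv2) and the standard library are available. Lean on these libraries where they do the work, as an engineer would, in place of code of your own. Each camera call takes 0.05 s, during which the arm holds its last target. There are 200 camera calls.

## Working session

There is one attempt and no reset: what is moved stays moved. The work goes in short steps, Python scripts to look and compute and a tool call to move; the robot and the scene stay as the last step left them, time stands still between calls to the robot, and variables do not carry over. Pictures are saved under pics/ and viewed, at most 10 in all, crops included, and the job is handed in when it is done.

Besides the shell and the picture viewer there is one more tool, called after "Call:" as name([rows], argument=value, ...), one row to a line, values as JSON. step_arm: Moves the arm, as the interface text tells. Shift numbers are shares of 0.2 m and turn numbers shares of 0.15 rad, none past 1 either way. Its arguments: {"type":"object","properties":{"increments":{"type":"array"},"squeeze":{"type":"number"}},"required":["increments"]}

```bash
mkdir -p pics; ls
cat > h.py <<'E'
import numpy as np, cv2
from rig import manip, cams, ticket
def ray(c,px):
    p=cv2.undistortPoints(np.array(px,float).reshape(-1,1,2),np.array([[c['fx'],0,c['cx']],[0,c['fy'],c['cy']],[0,0,1]]),np.array([c['k1'],0,0,0.]))[:,0]
    E=np.array(c['extrinsics']); d=np.c_[p[:,0],-p[:,1],-np.ones(len(p))]@E[:3,:3].T
    return E[:3,3],d
def onz(c,px,z):
    o,d=ray(c,px); z=np.broadcast_to(z,len(d)); return o+d*((z-o[2])/d[:,2])[:,None]
def proj(c,P):
    E=np.array(c['extrinsics']); q=(np.atleast_2d(P)-E[:3,3])@E[:3,:3]
    u=q[:,0]/-q[:,2]; v=-q[:,1]/-q[:,2]; f=1+c['k1']*(u*u+v*v)
    return np.c_[c['fx']*u*f+c['cx'],c['fy']*v*f+c['cy']]
def look(n,name):
    c=cams.get_calibration(n); im=cams.get_image(n); cv2.imwrite(f'pics/{name}.png',im); return c,im
E
python3 - <<'E'
from h import *
ims=[]
for n in('scene','side','wrist'):
    c,im=look(n,n+'0'); E=np.array(c['extrinsics']); print(n,c['fx'],c['cx'],c['cy'],c['k1'],E.round(3).tolist()); ims.append(im)
print(manip.get_state())
E
```

```text
pics
scene 366.5731530159712 250.91432582162443 195.4195810312821 -0.10462081844088038 [[-0.754, 0.44, -0.488, -0.019], [-0.657, -0.503, 0.562, 0.542], [0.002, 0.744, 0.668, 0.695], [0.0, 0.0, 0.0, 1.0]]
side 394.52640035123665 258.72494022233866 188.31923381879216 0.0065879078130351475 [[-0.998, 0.009, -0.057, 0.365], [-0.053, -0.524, 0.85, 1.031], [-0.022, 0.852, 0.524, 0.689], [0.0, 0.0, 0.0, 1.0]]
wrist 301.37234470711974 260.45277016371773 192.09905979110994 -0.04288961707507752 [[0.408, 0.88, 0.242, 0.297], [-0.913, 0.394, 0.106, -0.496], [-0.002, -0.264, 0.964, 0.374], [0.0, 0.0, 0.0, 1.0]]
{'clock': 0.15, 'qpos': array([-1.27102489e+00,  2.76467931e-01,  1.50585207e+00, -8.55277023e-06,
        1.36071278e+00, -1.20987061e-01]), 'qd': array([ 0.00028708, -0.0015877 , -0.00340577,  0.0012544 , -0.00131036,
       -0.00074262]), 'effort': array([ 1.89255843e-03, -4.17141974e+01, -2.46031916e+01, -2.00518357e-04,
        7.57642061e-03,  2.31788349e-06]), 'position': array([ 0.23475054, -0.52449536,  0.25562414]), 'ee_rot': array([-7.16816503e-04,  9.77951346e-01,  2.08831623e-01, -6.84475073e-05]), 'contact_force': array([ 0.22699654, -0.00746462,  0.53548264]), 'moment': array([-0.032618  , -0.00691168, -0.02168745]), 'gripper_force': 0.0, 'width': 0.08530829388700129}
```

View pics/scene0.png

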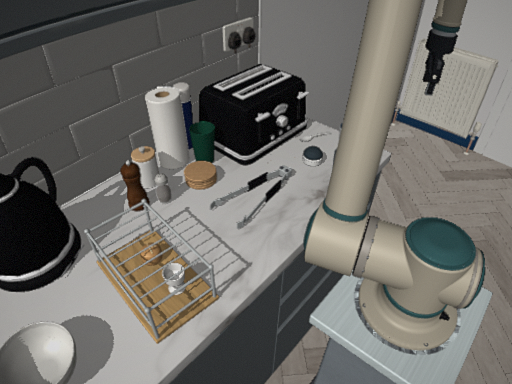

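View pics/side0.png

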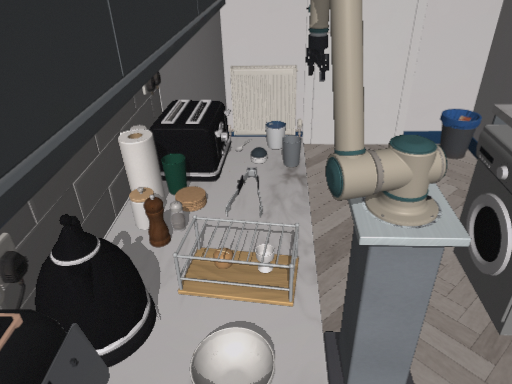

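Run:
```python
import cv2,numpy as np
a=cv2.imread('pics/scene0.png')[130:340,85:335]; b=cv2.imread('pics/side0.png')[125:305,165:315]
a=cv2.resize(a,None,fx=1.78,fy=1.78,interpolation=3)
b=cv2.resize(b,None,fx=2,fy=2,interpolation=3)
c=np.zeros((600,800,3),np.uint8)
a=cv2.imread('pics/scene0.png')[130:280,195:335];c[:450,:420]=cv2.resize(a,(420,450),interpolation=3)
b=cv2.imread('pics/side0.png')[140:305,170:306];c[:495,430:800]=cv2.resize(b,(408,495),interpolation=3)[:, :370]
cv2.imwrite('pics/c0.png',c)
```

```text
(no output)
```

View pics/c0.png

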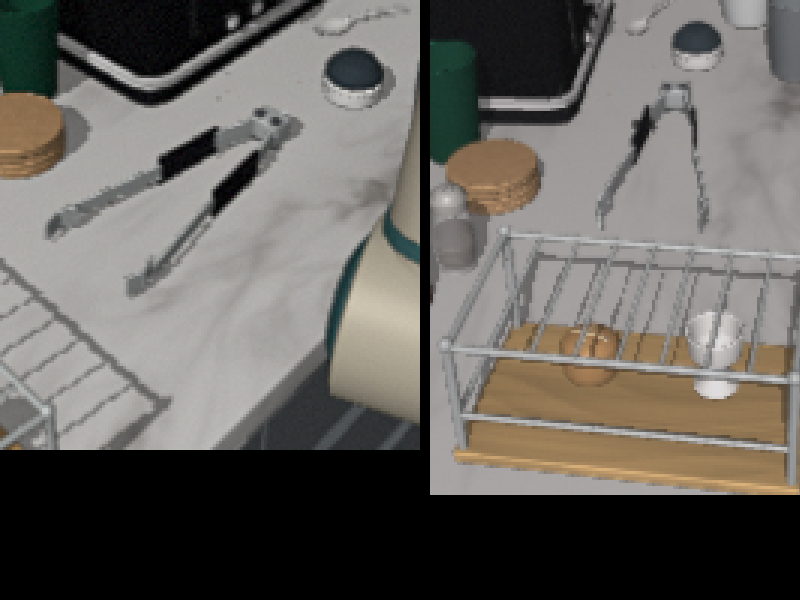

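Run:
```python
from h import *
S=cams.get_calibration('scene'); D=cams.get_calibration('side')
s=lambda *p:[(195+u/3,130+v/3) for u,v in p]; d=lambda *p:[(170+(u-430)/3,140+v/3) for u,v in p]
print('scene plates, head z.034/.017',onz(S,s((189,152),(236,183),(271,121)),[.017,.017,.03]).round(3).tolist())
print('tips',onz(S,s((60,222),(140,280)),.017).round(3).tolist())
print('side head,tips',onz(D,d((676,95),(602,212),(703,213)),[.03,.017,.017]).round(3).tolist())
print('roll c z.032, top .052, bottom; cup bottom, cup rim',onz(D,d((588,358),(590,333),(590,386),(716,398),(714,320)),[.032,.052,.012,.012,.07]).round(3).tolist())
print('roll L,R; cup L R',onz(D,d((559,356),(618,356),(688,322),(741,322)),[.032,.032,.07,.07]).round(3).tolist())
print('tray corners back-left(near)',onz(D,d((457,455)),.012).round(3).tolist(), 'front left',onz(D,d((519,324)),.012).round(3).tolist())
print('timer',onz(D,d((697,62)),.01).round(3).tolist(),onz(S,s((352,98)),.01).round(3).tolist())
print('tumbler',onz(D,[(291,164)],.0).round(3).tolist())
print('scene tray corners',onz(S,[(98,263),(160,335),(215,298)],.012).round(3).tolist())
print('scene wire tier corners',onz(S,[(88,234),(148,205),(212,268),(250,264)],.112).round(3).tolist())
print('side wire corners',onz(D,[(194,218),(178,256),(299,228),(296,266)],.112).round(3).tolist())
```

```text
scene plates, head z.034/.017 [[0.502, -0.09, 0.017], [0.439, -0.084, 0.017], [0.462, -0.167, 0.03]]
tips [[0.526, 0.062, 0.017], [0.423, 0.068, 0.017]]
side head,tips [[0.465, -0.147, 0.03], [0.525, 0.069, 0.017], [0.424, 0.069, 0.017]]
roll c z.032, top .052, bottom; cup bottom, cup rim [[0.508, 0.3, 0.032], [0.506, 0.292, 0.052], [0.506, 0.312, 0.012], [0.402, 0.323, 0.012], [0.404, 0.295, 0.07]]
roll L,R; cup L R [[0.532, 0.299, 0.032], [0.483, 0.297, 0.032], [0.424, 0.298, 0.07], [0.382, 0.297, 0.07]]
tray corners back-left(near) [[0.599, 0.391, 0.012]] front left [[0.579, 0.236, 0.012]]
timer [[0.448, -0.266, 0.01]] [[0.437, -0.276, 0.01]]
tumbler [[0.33, -0.26, 0.0]]
scene tray corners [[0.594, 0.384, 0.012], [0.342, 0.4, 0.012], [0.321, 0.266, 0.012]]
scene wire tier corners [[0.59, 0.379, 0.112], [0.564, 0.235, 0.112], [0.324, 0.262, 0.112], [0.274, 0.206, 0.112]]
side wire corners [[0.582, 0.239, 0.112], [0.59, 0.381, 0.112], [0.322, 0.274, 0.112], [0.333, 0.406, 0.112]]
```

Call:
step_arm([
  {"dp": [0.118,0.2,0],"yaw": 0.74,"grip": 1},
  {"dp": [0.118,0.2,0],"yaw": 0.74,"grip": 1},
  {"dp": [0.118,0.2,0],"yaw": 0.74,"grip": 1},
  {"dp": [0.118,0.2,0],"yaw": 0.74,"grip": 1},
  {"dp": [0.118,0.2,0],"yaw": 0.74,"grip": 1},
])

```text
clock: 0.78
position: [0.3534, -0.3234, 0.2561]
ee_rot: [-0.0, 0.883, 0.47, 0.0]
contact_force: [0.7, -0.0, -0.9]
width: 0.0853
gripper_force: 0.0
```

Call:
step_arm([
  {"dp": [0.118,0.2,0],"yaw": 0.74,"grip": 1},
  {"dp": [0.118,0.2,0],"yaw": 0.74,"grip": 1},
  {"dp": [0.118,0.2,0],"yaw": 0.74,"grip": 1},
  {"dp": [0.118,0.2,0],"yaw": 0.74,"grip": 1},
  {"dp": [0.118,0.2,0],"yaw": 0.74,"grip": 1},
])

```text
clock: 1.4
position: [0.4713, -0.1234, 0.2562]
ee_rot: [0.0, 0.72, 0.694, -0.0]
contact_force: [0.8, -0.8, 0.4]
width: 0.0853
gripper_force: 0.0
```

Call:
step_arm([
  {"dp": [0,0,0],"yaw": 0,"grip": 1},
  {"dp": [0,0,0],"yaw": 0,"grip": 1},
])

```text
clock: 1.65
position: [0.4705, -0.125, 0.2561]
ee_rot: [-0.0, 0.721, 0.693, -0.001]
contact_force: [0.5, -0.6, 0.5]
width: 0.0853
gripper_force: 0.0
```

Run:
```python
from h import *
c,im=look('wrist','w1'); cv2.imwrite('pics/w1b.png',cv2.resize(im,(768,576),interpolation=3))
print(np.array(c['extrinsics'])[:3,3])
```

```text
[ 0.47384638 -0.05667378  0.37450302]
```

View pics/w1b.png

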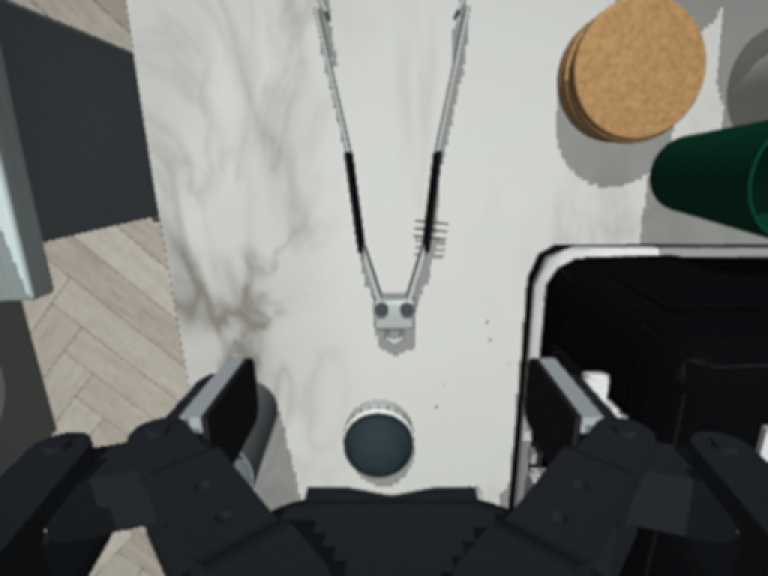

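Run:
```python
from h import *
c=cams.get_calibration('wrist')
P=onz(c,np.array([(349,153),(361,250),(437,153),(428,250),(381,310),(407,310),(323,12),(462,12),(378,445)])/1.5,[.034]*6+[.028]*2+[.045])
print(P.round(4).tolist())
m=[(P[0]+P[2])/2,(P[1]+P[3])/2,(P[4]+P[5])/2,(P[6]+P[7])/2]; print(np.round(m,4).tolist())
d=m[3]-m[2]; print(np.degrees(np.arctan2(d[1],d[0])))
s=manip.get_state(); q=s['ee_rot']; print(s['position'],np.degrees(2*np.arctan2(q[2],q[1])))
```

```text
[[0.444, -0.0481, 0.034], [0.4486, -0.1197, 0.034], [0.5077, -0.0507, 0.034], [0.4997, -0.1218, 0.034], [0.4616, -0.1685, 0.034], [0.4821, -0.1693, 0.034], [0.4314, 0.0472, 0.028], [0.5274, 0.0433, 0.028], [0.4538, -0.2841, 0.045]]
[[0.4759, -0.0494, 0.034], [0.4742, -0.1208, 0.034], [0.4719, -0.1689, 0.034], [0.4794, 0.0452, 0.028]]
87.98550264107183
[ 0.47037976 -0.12547468  0.25613436] 87.65742885423262
```

Call:
step_arm([
  {"dp": [0.023,0.167,-0.1],"yaw": 0,"grip": 1},
  {"dp": [0,0,-0.25],"yaw": 0.04,"grip": 1},
  {"dp": [0,0,-0.25],"yaw": 0,"grip": 1},
  {"dp": [0,0,-0.2],"yaw": 0,"grip": 1},
  {"dp": [0,0,-0.14],"yaw": 0,"grip": 1},
])

```text
clock: 2.33
position: [0.4742, -0.0926, 0.0666]
ee_rot: [-0.001, 0.72, 0.694, -0.001]
contact_force: [-0.1, -0.0, 0.1]
width: 0.0854
gripper_force: 0.0
```

Call:
step_arm([
  {"dp": [0,0,-0.1],"yaw": 0,"grip": 1},
  {"dp": [0,0,-0.06],"yaw": 0,"grip": 1},
  {"dp": [0,0,-0.035],"yaw": 0,"grip": 1},
  {"dp": [0,0,0],"yaw": 0,"grip": 1},
])

```text
clock: 2.82
position: [0.4755, -0.0919, 0.0294]
ee_rot: [0.0, 0.719, 0.695, 0.0]
contact_force: [-0.0, 0.5, -0.3]
width: 0.0855
gripper_force: 0.0
```

Call:
step_arm([
  {"dp": [0,0,0],"yaw": 0,"grip": 0.67},
  {"dp": [0,0,0],"yaw": 0,"grip": 0.67},
  {"dp": [0,0,0],"yaw": 0,"grip": 0.67},
  {"dp": [0,0,0],"yaw": 0,"grip": 0.67},
], squeeze=35)

```text
clock: 3.32
position: [0.4765, -0.0917, 0.0306]
ee_rot: [0.001, 0.719, 0.695, 0.001]
contact_force: [-0.7, 0.2, 5.9]
width: 0.0571
gripper_force: 9.2
```

Call:
step_arm([
  {"dp": [0,0,0.02],"yaw": 0,"grip": 0.67},
  {"dp": [0,0,0.1],"yaw": 0,"grip": 0.67},
  {"dp": [0,0,0.13],"yaw": 0,"grip": 0.67},
  {"dp": [0,0,0],"yaw": 0,"grip": 0.67},
  {"dp": [0,0,0],"yaw": 0,"grip": 0.67},
])

```text
clock: 3.95
position: [0.4749, -0.0912, 0.0788]
ee_rot: [-0.0, 0.719, 0.695, -0.0]
contact_force: [0.4, -0.0, -1.2]
width: 0.0574
gripper_force: 8.0
```

Run:
```python
from h import *
c,im=look('wrist','w2'); c2,b=look('side','s2'); c3,a=look('scene','sc2')
o=np.zeros((600,800,3),np.uint8); o[:300,:400]=cv2.resize(im,(400,300),interpolation=cv2.INTER_AREA)
o[:300,400:]=cv2.resize(b[130:265,180:360],(400,300),interpolation=3)
o[300:,:400]=cv2.resize(a[110:260,170:370],(400,300),interpolation=3)
o[300:,400:]=cv2.resize(im[0:150,180:380],(400,300),interpolation=3)
cv2.imwrite('pics/m2.png',o); s=manip.get_state(); print(s['position'],s['contact_force'],s['moment'])
```

```text
[ 0.47469569 -0.09119894  0.07831719] [ 0.03634032 -0.05623761 -1.82048342] [ 0.04953931 -0.01043347  0.01235022]
```

View pics/m2.png

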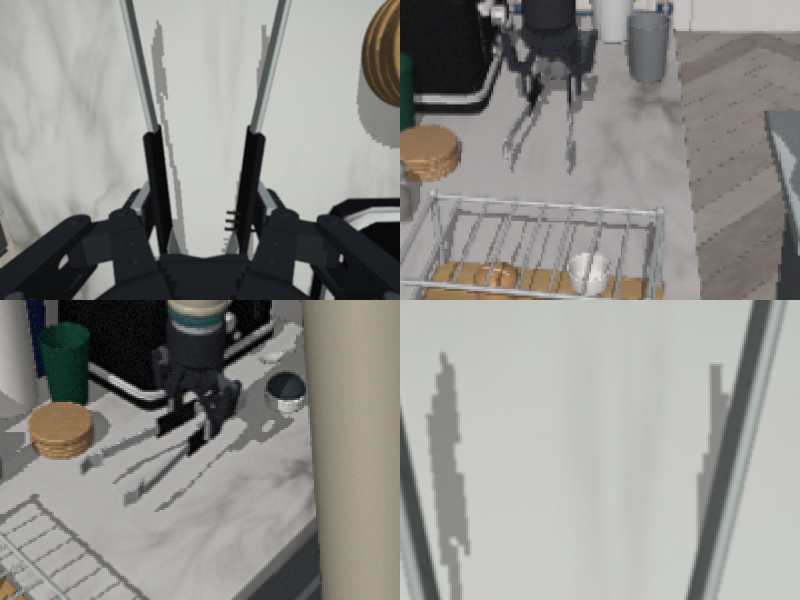

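```bash
cat >> h.py <<'E'
def tri(c1,p1,c2,p2):
    o1,d1=ray(c1,[p1]);o2,d2=ray(c2,[p2]);d1=d1[0]/np.linalg.norm(d1);d2=d2[0]/np.linalg.norm(d2)
    t=np.linalg.lstsq(np.c_[d1,-d2],o2-o1,rcond=None)[0]; a=o1+t[0]*d1;b=o2+t[1]*d2
    return (a+b)/2,np.linalg.norm(a-b)
E
python3 - <<'E'
from h import *
S=cams.get_calibration('scene'); D=cams.get_calibration('side')
print(tri(S,(214,193),D,(230.4,205))); print(tri(S,(235,209),D,(256.5,205)))
# roll in scene0/side0
print('roll',tri(S,(150,253),D,(222.7,257)))
# roll mask
for n,c in(('scene0',S),('side0',D)):
    im=cv2.imread(f'pics/{n}.png'); h=cv2.cvtColor(im,cv2.COLOR_BGR2HSV)
    x0,x1,y0,y1=(130,175,238,275) if n=='scene0' else (205,245,240,278)
    print(n); 
    for v in range(y0,y1,3): print(v,' '.join('%3d/%3d'%tuple(h[v,u,:2]) for u in range(x0,x1,4)))
E
```

```text
(array([0.52009762, 0.06641797, 0.04757612]), np.float64(0.023215641735363505))
(array([0.44116126, 0.07065191, 0.04751434]), np.float64(0.01598189717396248))
roll (array([0.50953383, 0.28954016, 0.03077171]), np.float64(0.001534478194467508))
scene0
238  10/  4  10/  6  19/ 87  17/ 41  18/123  18/117  18/120  18/123  40/  6  20/  5  23/  7  30/  3
241  16/ 31  18/ 16  16/ 91  17/122  18/122  18/121  18/119  30/  9  18/131  15/ 10   0/  5   8/  6
244  50/  5  18/126  17/119  18/122  17/112  15/ 93  20/ 12  17/121  18/118  18/126  15/  5  30/  3
247  17/125  17/118  18/117  17/130  14/ 50  18/ 57  16/132  16/133  18/118  18/130  34/ 13  15/  5
250  18/120  17/118  18/124  19/ 13  15/126  22/ 74  15/126  16/129  18/125  95/ 10  17/122  19/ 38
253  18/121  17/127  60/  2  16/135  15/123  16/128  15/132  15/ 97  38/  8  18/125  18/125  18/123
256  17/109  21/ 39  18/125  16/131  16/109  15/122  15/ 86  13/ 39  16/126  18/119  18/118  18/120
259  17/101  17/118  18/119  16/129  16/140  16/ 37  15/ 96  16/127  18/121  18/119  17/128  23/ 14
262  18/119  18/120  18/121  18/125  95/ 10  16/1
[... 848 characters left out ...]
/112  17/111  17/112  17/110
255  17/ 30  18/110  16/116  15/121  15/116  15/121  15/122  13/ 19  17/111  17/111
258 105/  3 105/  3  19/ 15  15/ 30  14/ 95  15/113  15/121  18/ 22  17/108  17/110
261  17/109  17/110  16/109  15/ 81  12/  8 150/  2   0/  0  90/  3 105/  3  90/  2
264  17/111  17/112  18/110  15/121  15/122  15/121  15/119  17/112  17/110  17/108
267  17/110  17/110  16/110  16/109  15/121  15/119  17/112  17/107  17/109  17/109
270  17/110  17/110  17/111  17/108  17/110  17/108  17/109  17/110  17/111  17/111
273  17/109  17/111  17/110  17/110  17/113  18/109  17/110  17/110  17/109  17/110
276  17/109  17/109  17/108  17/108  17/110  16/110  17/111  17/109  17/110  17/110
```

Run:
```python
from h import *
S=cams.get_calibration('scene'); D=cams.get_calibration('side')
for z in(.05,.065,.08):
    P=np.array([[.482-.047,.082,z],[.482+.047,.078,z]]) # tip end outer
    print(z,proj(S,P).round(1).tolist(),proj(D,P).round(1).tolist())
a=cv2.imread('pics/sc2.png')[170:225,195:275]; b=cv2.imread('pics/s2.png')[165:215,215:275]
o=np.zeros((600,800,3),np.uint8); o[:275,:400]=cv2.resize(a,(400,275),interpolation=0); o[:333,400:]=cv2.resize(b,(400,333),interpolation=0); cv2.imwrite('pics/m3.png',o[:340])
```

```text
0.05 [[234.0, 215.0], [208.8, 197.4]] [[256.9, 204.2], [224.9, 203.0]]
0.065 [[233.9, 210.7], [208.4, 193.2]] [[256.8, 199.8], [224.6, 198.7]]
0.08 [[233.7, 206.3], [207.9, 188.8]] [[256.7, 195.5], [224.2, 194.4]]
```

View pics/m3.png

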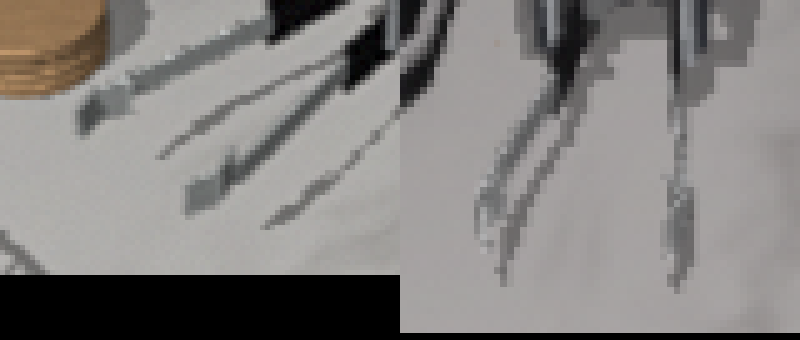

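Run:
```python
from h import *
S=cams.get_calibration('scene'); D=cams.get_calibration('side')
print(tri(S,(211,196.4),D,(227.5,202.3))); print(tri(S,(232.6,212),D,(256.2,202)))
def roll(n,c,h0,box):
    im=cv2.imread(f'pics/{n}.png'); h=cv2.cvtColor(im,cv2.COLOR_BGR2HSV); x0,x1,y0,y1=box
    m=((h[...,0]<=16)&(h[...,0]>=13)&(h[...,1]>85)).astype(np.uint8); k=np.zeros_like(m);k[y0:y1,x0:x1]=m[y0:y1,x0:x1]
    k=cv2.morphologyEx(k,cv2.MORPH_CLOSE,np.ones((5,5))); k=cv2.morphologyEx(k,cv2.MORPH_OPEN,np.ones((3,3)))
    cs=max(cv2.findContours(k,0,1)[0],key=cv2.contourArea); r=cv2.boundingRect(cs); print(n,r,cv2.minEnclosingCircle(cs)); return (r[0]+r[2]/2-.5,r[1]+r[3]/2-.5)
a=roll('scene0',S,0,(132,172,238,275)); b=roll('side0',D,0,(205,245,240,275))
print(tri(S,a,D,b))
```

```text
(array([0.52253937, 0.075652  , 0.05321647]), np.float64(0.004071088891712688))
(array([0.43711319, 0.0843577 , 0.05981023]), np.float64(0.0014836243837247408))
scene0 (135, 243, 28, 23) ((148.8440399169922, 251.7431182861328), 13.901071548461914)
side0 (213, 248, 29, 24) ((226.16598510742188, 258.70367431640625), 15.561994552612305)
(array([0.49986339, 0.2993408 , 0.03668351]), np.float64(0.010903810660161235))
```

Call:
step_arm([
  {"dp": [0,0,0.15],"yaw": 0,"grip": 0.67},
  {"dp": [0,0,0.25],"yaw": 0,"grip": 0.67},
  {"dp": [0,0.1,0.25],"yaw": 0,"grip": 0.67},
  {"dp": [0,0.2,0.1],"yaw": 0,"grip": 0.67},
  {"dp": [0,0.2,0],"yaw": 0,"grip": 0.67},
])

```text
clock: 4.72
position: [0.4765, 0.0092, 0.2307]
ee_rot: [0.001, 0.719, 0.695, 0.001]
contact_force: [-0.3, -0.6, -2.1]
width: 0.0571
gripper_force: 8.0
```

Call:
step_arm([
  {"dp": [0.02,0.25,0],"yaw": 0,"grip": 0.67},
  {"dp": [0.02,0.25,0],"yaw": 0,"grip": 0.67},
  {"dp": [0,0.2,0],"yaw": 0,"grip": 0.67},
  {"dp": [0,0.1,0],"yaw": 0,"grip": 0.67},
  {"dp": [0,0,0],"yaw": 0,"grip": 0.67},
])

```text
clock: 5.35
position: [0.483, 0.1697, 0.2282]
ee_rot: [-0.001, 0.718, 0.696, -0.001]
contact_force: [0.2, -0.9, -1.9]
width: 0.0571
gripper_force: 8.0
```

Run:
```python
from h import *
c,im=look('wrist','w4'); cv2.imwrite('pics/w4b.png',cv2.resize(im,(768,576),interpolation=3))
```

```text
(no output)
```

View pics/w4b.png

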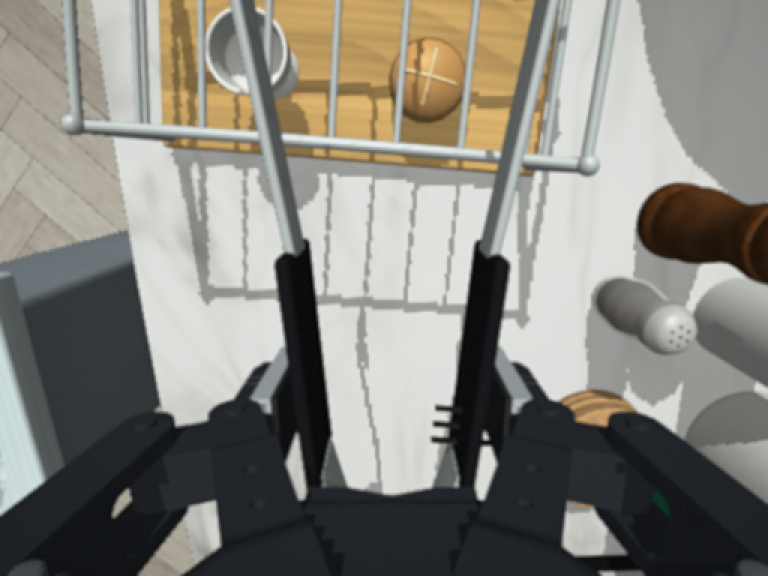

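Run:
```python
from h import *
c=cams.get_calibration('wrist')
P=onz(c,np.array([(427,80),(430,76),(391,82),(463,82),(427,122),(247,50),(206,52),(288,52),(163,145),(533,172),(73,122),(589,165)])/1.5,[.032,.052,.032,.032,.025,.07,.07,.07,.012,.012,.115,.115])
print(P.round(4).tolist()); d=P[-1]-P[-2]; print(np.degrees(np.arctan2(d[1],d[0])))
s=manip.get_state(); print(s['position'])
```

```text
[[0.511, 0.289, 0.032], [0.5112, 0.2879, 0.052], [0.4877, 0.2885, 0.032], [0.5342, 0.2871, 0.032], [0.5111, 0.2637, 0.025], [0.407, 0.3024, 0.07], [0.3836, 0.3025, 0.07], [0.4301, 0.3003, 0.07], [0.323, 0.2566, 0.012], [0.5883, 0.2283, 0.012], [0.329, 0.2638, 0.115], [0.5849, 0.2338, 0.115]]
-6.695095222863982
[0.48304189 0.16867568 0.22837428]
```

Call:
step_arm([
  {"dp": [0.025,-0.15,0],"yaw": 0,"grip": 0.67},
  {"dp": [0.03,-0.2,0],"yaw": 0,"grip": 0.67},
  {"dp": [0.03,-0.2,0],"yaw": 0,"grip": 0.67},
  {"dp": [0.03,-0.15,-0.05],"yaw": 0,"grip": 0.67},
  {"dp": [0,-0.045,-0.15],"yaw": 0,"grip": 0.67},
])

```text
clock: 6.02
position: [0.508, 0.0162, 0.19]
ee_rot: [0.002, 0.72, 0.694, 0.001]
contact_force: [-0.0, 0.5, -2.1]
width: 0.0575
gripper_force: 8.0
```

Call:
step_arm([
  {"dp": [0,0,-0.25],"yaw": 0,"grip": 0.67},
  {"dp": [0,0,-0.22],"yaw": 0,"grip": 0.67},
  {"dp": [0,0,-0.14],"yaw": 0,"grip": 0.67},
  {"dp": [0,0,-0.08],"yaw": 0,"grip": 0.67},
  {"dp": [0,0,0],"yaw": 0,"grip": 0.67},
])

```text
clock: 6.65
position: [0.5051, 0.0185, 0.0499]
ee_rot: [-0.001, 0.719, 0.695, -0.001]
contact_force: [0.4, 0.1, -1.8]
width: 0.0572
gripper_force: 8.0
```

Call:
step_arm([
  {"dp": [0,0,0],"yaw": 0,"grip": 0.67},
  {"dp": [0,0,0],"yaw": 0,"grip": 0.67},
])

```text
clock: 6.9
position: [0.5072, 0.0192, 0.0522]
ee_rot: [0.001, 0.719, 0.695, 0.001]
contact_force: [0.5, -0.8, -1.4]
width: 0.0575
gripper_force: 8.0
```

Run:
```python
from h import *
S,a=look('scene','sc5'); D,b=look('side','s5'); s=manip.get_state(); print(s['position'])
P=np.array([.5115,.19,.03]); print(proj(S,P),proj(D,P))
u,v=proj(S,P)[0].astype(int); x,y=proj(D,P)[0].astype(int)
print(u,v,x,y)
o=np.zeros((600,800,3),np.uint8); o[:320,:400]=cv2.resize(a[v-32:v+32,u-40:u+40],(400,320),interpolation=3); o[:320,400:]=cv2.resize(b[y-32:y+32,x-40:x+40],(400,320),interpolation=3); cv2.imwrite('pics/m5.png',o[:320])
```

```text
[0.50698799 0.01940859 0.05212294]
[[181.77756178 229.55647777]] [[226.6337493  232.25411191]]
181 229 226 232
```

View pics/m5.png

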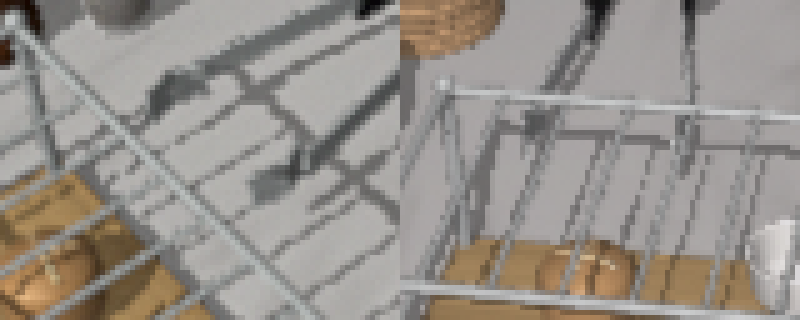

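Run:
```python
from h import *
S=cams.get_calibration('scene'); D=cams.get_calibration('side')
print(tri(S,(171,220),D,(212,227.6)),tri(S,(191.4,236.6),D,(242.6,232.5)),tri(S,(191.4,236.6),D,(242.6,234.4)))
for z in (.019,.029,.039,.045):
    P=np.array([[.512-.047,.19,z],[.512+.047,.187,z]]); print(z,proj(S,P).round(1).tolist(),proj(D,P).round(1).tolist())
```

```text
(array([0.5486014 , 0.19148024, 0.04346355]), np.float64(0.005280880429446236)) (array([0.46872122, 0.19538805, 0.03670396]), np.float64(0.004843622697691669)) (array([0.47018861, 0.19447828, 0.03172343]), np.float64(0.009026370182133701))
0.019 [[195.0, 242.0], [171.0, 222.8]] [[243.9, 235.7], [209.8, 234.5]]
0.029 [[194.6, 239.2], [170.4, 220.1]] [[243.8, 232.8], [209.4, 231.6]]
0.039 [[194.1, 236.5], [169.8, 217.3]] [[243.6, 229.9], [209.1, 228.7]]
0.045 [[193.9, 234.8], [169.5, 215.6]] [[243.5, 228.1], [208.9, 226.9]]
```

Call:
step_arm([
  {"dp": [0.01,0,-0.042],"yaw": 0,"grip": 0.67},
  {"dp": [0,0.08,0],"yaw": 0,"grip": 0.67},
  {"dp": [0,0.08,0],"yaw": 0,"grip": 0.67},
  {"dp": [0,0.08,0],"yaw": 0,"grip": 0.67},
])

```text
clock: 7.5
position: [0.5084, 0.0691, 0.0429]
ee_rot: [-0.0, 0.719, 0.695, 0.0]
contact_force: [-0.4, 1.0, -1.6]
width: 0.0572
gripper_force: 8.0
```

Call:
step_arm([
  {"dp": [0,0.08,0],"yaw": 0,"grip": 0.67},
  {"dp": [0,0.08,0],"yaw": 0,"grip": 0.67},
  {"dp": [0,0.08,0],"yaw": 0,"grip": 0.67},
  {"dp": [0,0.08,0],"yaw": 0,"grip": 0.67},
  {"dp": [0,0,0],"yaw": 0,"grip": 0.67},
])

```text
clock: 8.12
position: [0.5085, 0.1327, 0.0429]
ee_rot: [0.0, 0.718, 0.696, 0.0]
contact_force: [0.6, 0.7, -1.5]
width: 0.0574
gripper_force: 8.0
```

Call:
step_arm([
  {"dp": [0,0,0],"yaw": 0,"grip": 0.67},
  {"dp": [0,0,0],"yaw": 0,"grip": 0.67},
])

```text
clock: 8.38
position: [0.5085, 0.131, 0.0429]
ee_rot: [0.0, 0.719, 0.695, -0.0]
contact_force: [0.0, 0.2, -1.4]
width: 0.0574
gripper_force: 8.0
```

Run:
```python
from h import *
S,a=look('scene','sc6'); D,b=look('side','s6'); s=manip.get_state(); print(s['position'],s['contact_force'])
P=np.array([.495,.27,.04])
u,v=proj(S,P)[0].astype(int); x,y=proj(D,P)[0].astype(int)
print(u,v,x,y)
o=np.zeros((320,800,3),np.uint8); o[:320,:400]=cv2.resize(a[v-32:v+32,u-40:u+40],(400,320),interpolation=3); o[:320,400:]=cv2.resize(b[y-32:y+32,x-40:x+40],(400,320),interpolation=3); cv2.imwrite('pics/m6.png',o)
```

```text
[0.50851754 0.13102575 0.04292358] [ 0.93204087 -0.04622741 -1.01375182]
159 249 229 248
```

View pics/m6.png

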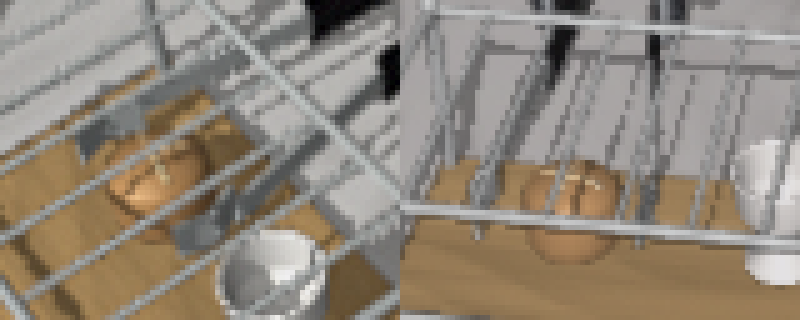

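Call:
step_arm([
  {"dp": [-0.012,0.018,0],"yaw": 0,"grip": 0.67},
  {"dp": [0,0,0],"yaw": 0,"grip": 0.6},
  {"dp": [0,0,0],"yaw": 0,"grip": 0.55},
  {"dp": [0,0,0],"yaw": 0,"grip": 0.5},
  {"dp": [0,0,0],"yaw": 0,"grip": 0.4},
], squeeze=25)

```text
clock: 9.1
position: [0.506, 0.1351, 0.0429]
ee_rot: [0.0, 0.719, 0.695, -0.0]
contact_force: [0.8, -0.3, -1.0]
width: 0.045
gripper_force: 28.2
```

Call:
step_arm([
  {"dp": [0,0,0],"yaw": 0,"grip": 0.4},
  {"dp": [0,0,0],"yaw": 0,"grip": 0.4},
  {"dp": [0,0,0],"yaw": 0,"grip": 0.4},
  {"dp": [0,0,0],"yaw": 0,"grip": 0.4},
])

```text
clock: 9.6
position: [0.506, 0.1351, 0.0429]
ee_rot: [0.0, 0.719, 0.695, -0.0]
contact_force: [-1.0, -0.5, -0.4]
width: 0.0447
gripper_force: 28.2
```

Call:
step_arm([
  {"dp": [0,0,0.02],"yaw": 0,"grip": 0.4},
  {"dp": [0,0,0.02],"yaw": 0,"grip": 0.4},
  {"dp": [0,-0.04,0],"yaw": 0,"grip": 0.4},
  {"dp": [0,-0.08,0],"yaw": 0,"grip": 0.4},
  {"dp": [0,-0.1,0],"yaw": 0,"grip": 0.4},
])

```text
clock: 10.22
position: [0.5059, 0.0899, 0.0508]
ee_rot: [0.0, 0.719, 0.695, -0.0]
contact_force: [0.5, -0.3, -2.4]
width: 0.0448
gripper_force: 28.2
```

Call:
step_arm([
  {"dp": [0,-0.1,0],"yaw": 0,"grip": 0.4},
  {"dp": [0,-0.1,0],"yaw": 0,"grip": 0.4},
  {"dp": [0,-0.1,0],"yaw": 0,"grip": 0.4},
  {"dp": [-0.02,-0.1,0.02],"yaw": 0,"grip": 0.4},
  {"dp": [-0.04,-0.06,0.06],"yaw": 0,"grip": 0.4},
])

```text
clock: 10.85
position: [0.4933, -0.0026, 0.0668]
ee_rot: [-0.0, 0.72, 0.694, -0.001]
contact_force: [0.3, -0.4, -1.9]
width: 0.045
gripper_force: 28.2
```

Call:
step_arm([
  {"dp": [-0.05,-0.03,0.1],"yaw": 0,"grip": 0.4},
  {"dp": [-0.05,0,0.14],"yaw": 0,"grip": 0.4},
  {"dp": [-0.05,0,0.16],"yaw": 0,"grip": 0.4},
  {"dp": [-0.05,0,0.16],"yaw": 0,"grip": 0.4},
  {"dp": [-0.05,0,0.16],"yaw": 0,"grip": 0.4},
])

```text
clock: 11.48
position: [0.4428, -0.0071, 0.2124]
ee_rot: [0.0, 0.719, 0.695, 0.0]
contact_force: [0.3, 0.4, -1.4]
width: 0.0447
gripper_force: 28.2
```

Call:
step_arm([
  {"dp": [0,0,0.12],"yaw": 0,"grip": 0.4},
  {"dp": [0,0,0.06],"yaw": 0,"grip": 0.4},
  {"dp": [0,0,0],"yaw": 0,"grip": 0.4},
  {"dp": [0,0,0],"yaw": 0,"grip": 0.4},
  {"dp": [0,0,0],"yaw": 0,"grip": 0.4},
])

```text
clock: 12.1
position: [0.4435, -0.0068, 0.2458]
ee_rot: [-0.001, 0.719, 0.695, -0.001]
contact_force: [-0.4, -0.3, -2.0]
width: 0.0449
gripper_force: 28.2
```

Run:
```python
from h import *
S,a=look('scene','sc7'); D,b=look('side','s7'); s=manip.get_state(); print(s['position'],s['contact_force'],s['moment'],s['width'])
o=np.zeros((600,800,3),np.uint8); o[:,:400]=cv2.resize(a[100:340,90:330],(400,400),interpolation=3)[:600] if 0 else 0
o[:400,:400]=cv2.resize(a[100:340,90:330],(400,400),interpolation=3); o[:400,400:]=cv2.resize(b[100:310,130:340],(400,400),interpolation=3); cv2.imwrite('pics/m7.png',o[:400])
```

```text
[ 0.44375849 -0.00681752  0.2460922 ] [-0.76476463  0.80615236 -2.57128662] [-0.05532303  0.03171991  0.01226118] 0.04487520821500302
```

View pics/m7.png

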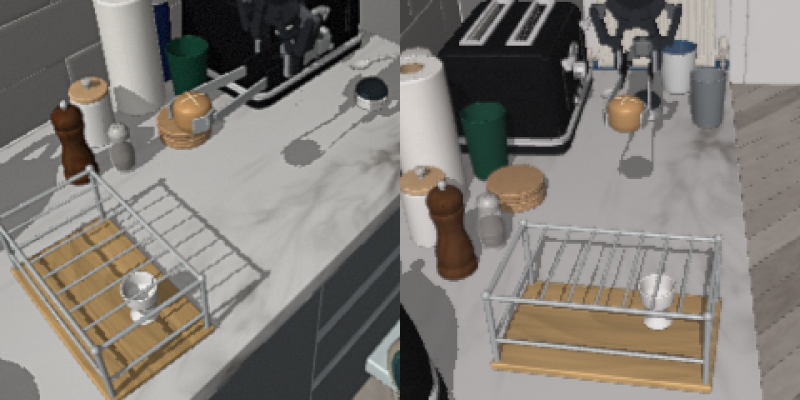

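The roll is held in the tongs at about z 0.21 m: scene view around crop pixel (193,112), side view around (626,113). It is clear of the rack. The egg cup, timer and tumbler are still standing in place.

```bash
python3 -c "
from h import *
print(ticket.sign_off())"
```

```text
the job is handed in; nothing more can be done
None
```

The roll was drawn out through the open front with the tongs and handed in still held, clear of the rack with its underside about 0.2 m above the worktop; the last pictures show the egg cup, timer and tumbler standing where they were.

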